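# Unclamp the vial station and hold its lid half open

## Task

The vials in the heated station on the bench are to be inspected: swing the clamp lever on its side fully open, then take the lid by its bar, raise it, and hold it steady half open, at 45 degrees. The lid falls shut if let go, so finish while still holding it there, with the clamp left open. Leave the other things on the bench where they stand.

Things in the scene. Friction and masses are not known exactly. Their poses are not given: they have to be found in the camera images.
- station: The vial station: white box 200 x 180 mm, 100 mm high, black base, dark screen and two knobs on its front, fixed to the bench. Origin at the centre of its underside; x points from its front to its hinge side (away from the robot, give or take its yaw), y to its left, where the clamp lever is, z up. The vials stand in sockets under the lid.
- lid (a joint): Angle of the lid in rad: 0 shut, growing as its front edge rises; 0.785 is the wanted 45 degrees, 1.75 the stop. Bare-metal plate with a small pane, 188 x 172 x 8 mm, 0.35 to 0.7 kg, hinged along the station's far top edge, almost frictionless: it falls shut. Shut, its top is 108 mm above the bench. While the clamp is shut, its hook over an ear on the lid's left edge keeps the lid from rising.
- lid_bar (a point): Centre of the lid's round steel grip bar, 12 mm thick, 114 mm long along the station's y, on two 10 mm posts 47 mm to either side. Shut, it is 147 mm above the bench, 38 mm above the lid's top, 150 mm in front of the hinge axis and 46.5 mm above it; at 45 degrees it is 73 mm in front of the axis and 139 mm above it (a circle of 157 mm radius). Being round, it can turn between the fingers.
- lid_hinge (a point): Point on the lid's hinge axis in the middle of the lid's width: 90 mm behind the station's centre along its x, 100.5 mm above the bench. The axis runs along the station's y.
- clamp (a joint): Angle of the clamp lever in rad: 0 upright and shut, growing as it swings outwards, to the station's left (its +y), and down, to a stop at 1.2 (fully open). A stiff hinge of about 0.12 N m: it stays where it is left (1 to 3 N at its grip move it). Starts shut, at 0 to 0.12.
- clamp_grip (a point): Grip point of the clamp lever, a steel L: upright arm and, on top, a round bar 12 mm thick, 70 mm long, running along the station's x from the arm towards the hinge side. The point is on the bar's axis, 37 mm from the arm. At 0 it is 150 mm above the bench, 42 mm above the lid, clear 30 mm to both sides; at 1.2 it is 84 mm further out (+y) than the pivot and 18 mm above it (radius 86 mm).
- clamp_pivot (a point): Point on the lever's pivot axis level with the grip point along the station's x: 65 mm above the bench, 106 mm to the left (+y) and 27 mm behind the station's centre. The axis runs along the station's x. At angle 0 the grip is 85 mm above and 14 mm further out (+y) than it.
- rack: Bystander: white block with eight holes, 110 x 55 x 40 mm, to the right of the station. Origin under its centre.
- dish: Bystander: low glass dish, 80 mm across, 14 mm high, in front of the station. Origin under its centre.
- tip_box: Bystander: closed plastic box, white with a grey lid, 85 x 120 x 55 mm, behind the station. Origin under its centre.
- jar: Bystander: small glass jar with white cap, 56 mm across, 70 mm high, behind the station. Origin under its centre.
- amber_bottle: Bystander: brown glass bottle, 68 mm across, 130 mm high, off to one side. Origin under its centre.
- clear_bottle: Bystander: clear glass bottle, 72 mm across, 140 mm high, off to one side. Origin under its centre.
- beaker: Bystander: glass beaker, 70 mm across, 85 mm high, off to one side. Origin under its centre.

How it is judged:
On the way, in this order (a step that is already met when the one before it is completed fails the run):
1. the clamp lever is swung open while the lid is still shut (value of joint clamp above 1.05 rad and value of joint lid below 0.05 rad), for 0.2 s.
2. the lid is raised in the gripper (value of joint lid above 0.3 rad and contact force between lid and the fingers above 0.5 N), for 0.2 s.
At the end, for the whole second after the job is handed in: The lid stands still at 45 degrees, give or take 7 (0.665 to 0.905 rad, under 0.05 rad/s), the fingers bear on it (over 0.5 N) and no other thing touches it, and the clamp lever is open (over 1.05 of its 1.2 rad) (value of joint lid between 0.665 and 0.905 rad and velocity of joint lid between -0.05 and 0.05 rad/s and contact force between lid and the fingers above 0.5 N and value of joint clamp above 1.05 rad and contact force between lid and rack below 0.2 N and contact force between lid and dish below 0.2 N and contact force between lid and tip_box below 0.2 N and contact force between lid and jar below 0.2 N and contact force between lid and amber_bottle below 0.2 N and contact force between lid and clear_bottle below 0.2 N and contact force between lid and beaker below 0.2 N); the arm keeps its last pose, push and grip.
It fails at once if a bystander is pushed more than 30 mm from its place or knocked over (distance of any of rack, dish, tip_box, jar, amber_bottle, clear_bottle, beaker from where it was at the start of the episode above 0.03 m or angle between any of rack, dish, tip_box, jar, amber_bottle, clear_bottle, beaker's own z axis and vertical above 0.6 rad).
It also fails if it takes over 42 s, if anything falls off the work surface, if the arm or the gripper's body presses on something with over 40 N, if the wrist force passes 120 N, or if a joint passes its speed limit or range.

## Robot

A 6-joint arm with a two-finger parallel gripper is mounted at the origin on the work surface. World frame = base frame: x ahead of the robot, y to its left, z up, the work surface at z = 0. Lengths are in m, angles in rad, forces in N, time in s.
With the tool pointing down it reaches from about 0.375 to 0.9 m from the base axis. Payload 3.1 kg.
Tool frame: the origin (TCP) lies at the very end of the fingers, on their centre line; the grasp point (between the pads) lies 19 mm behind it; z points along the fingers, y is the direction in which the jaws open and shut (so a half turn about z gives the same grasp; the last joint's range is limited). The gripper opens to 87 mm and grips with 3 to 60 N. Pads are 19 mm wide; open, the fingers measure 117 mm over their backs; the gripper's body (75 mm by 190 mm) begins 51 mm behind the grasp point.
Start: joints at [1.111, 0.527, 1.433, -0, 1.181, -0.178], TCP at [0.174, 0.6, 0.223] pointing down, gripper open.
Joint ranges: [-3.08, 3.08], [-0.75, 2.2], [0.22, 2.44], [-1.43, 4.57], [0, 2.65], [-2.85, 2.85]. Speed limits (rad/s): [2.79, 2.79, 3.14, 3.14, 3.14, 3.14].

## Interface

Orientations are given as a unit quaternion [x, y, z, w].
In Python, from rig import robot gives the robot as it stands.
- The arm moves only by the tool arm_command, never from a script. Its argument "targets" is a list of rows, each a list of 5 numbers: the shift along the tool's x, y, z in cm, then the turn about the tool's z in rad, then the finger opening in cm, from 0 to 8.7. In form: [[dx, dy, dz, spin, hand], ...]. A call has 1 to 5 rows; each row is the pose to reach, as a shift and turn from the pose commanded when the call began, along the tool's axes at that moment; what a row does not reach only later rows make up. A row lasts 1/8 s, in which the tool goes at most 62.5 mm and 10.7 degrees, less where a joint would pass 70% of its speed; a pose out of reach is approached as far as the arm can. A call with a gripper value outside its range is refused whole. The fingers move at their own pace and stop on an object; "newtons" is the grip in N (left out, the last holds). Time passes only in rows, so rows that repeat a pose let the fingers close. It gives the time, the measured TCP pose, the force and the opening at its end, in the units of the state.
- robot.get_obs(): the state, without advancing time (a new reading comes with each control period).
- robot.camera(name): name is "scene" or "top"; returns (picture, depth): 400x640x3 uint8, red, green, blue; 400x640 float32, m along the optical axis (not along the pixel's ray), 0 where there is no reading.
- robot.camera_model(name): a dict with "mtx" (3x3 intrinsics, pixels), "extrinsics" (4x4, takes a point from world to camera coordinates). Camera axes: x right, y up, looking along -z (the intrinsics and any distortion apply to the point x, -y, -z); pixel columns grow to the right and rows downward; lengths in m; the calibration is good to about 2 mm. A picture is of the moment at which its call begins. camera_model takes no time and is no camera call.
- robot.hand_in(): hands the job in, once; it reports no verdict.
The state is a dict: "time": time; "q": joint angles; "joint_velocities": joint speeds; "joint_torque": joint torques, N m; "position": TCP position; "tool_rot": TCP orientation; "ft_force": force on the tool from outside, world axes, zero at the start; "moment": the same for the moment, N m; "grip_width": finger opening in m.
Only numpy, scipy, OpenCV 4.12 (cv2) and the standard library are available. Lean on these libraries where they do the work, as an engineer would, in place of code of your own. Each camera call takes 0.05 s, during which the arm holds its last target.

## Working session

There is one attempt and no reset: what is moved stays moved. The work goes in short steps, Python scripts to look and compute and a tool call to move; the robot and the scene stay as the last step left them, time stands still between calls to the robot, and variables do not carry over. Pictures are saved under pics/ and viewed, and the job is handed in when it is done.

Besides the shell and the picture viewer there is one more tool, called after "Call:" by a JSON object that holds its "method" and its "body". arm_command: Moves the arm, as the interface text tells. Its arguments: {"type":"object","properties":{"targets":{"type":"array","items":{"type":"array","items":{"type":"number"}}},"newtons":{"type":"number"}},"required":["targets"]}

```bash
ls; mkdir -p pics; python3 - <<'E'
from rig import robot
import cv2,numpy as np
o=robot.get_obs()
for k,v in o.items(): print(k,np.round(v,4))
for n in("scene","top"):
    im,d=robot.camera(n); cv2.imwrite(f"pics/{n}0.png",im[:,:,::-1]); np.save(f"pics/{n}0d.npy",d)
    m=robot.camera_model(n); print(n,m)
E
```

```text
pics
time 0.0
q [ 1.1105  0.5285  1.4339 -0.      1.1814 -0.1785]
joint_velocities [-0.0004 -0.0023 -0.0001 -0.0006  0.0006  0.0005]
joint_torque [ 0.00000e+00 -4.40053e+01 -1.76585e+01  6.34000e-02  5.84000e-02
 -2.00000e-04]
position [0.1735 0.5997 0.2216]
tool_rot [ 1.404e-01  9.901e-01 -1.000e-03 -3.000e-04]
ft_force [-0.3153  0.4719 -0.7229]
moment [-0.0023 -0.0143 -0.0025]
grip_width 0.0872
scene {'mtx': array([[479.10878441,   0.        , 312.40139009],
       [  0.        , 479.10878441, 205.15200959],
       [  0.        ,   0.        ,   1.        ]]), 'extrinsics': array([[-0.74745633,  0.66429905, -0.00397533,  0.43813008],
       [-0.50823035, -0.56797679,  0.64738264,  0.24929499],
       [ 0.42779778,  0.48591063,  0.76215479, -1.71657205],
       [ 0.        ,  0.        ,  0.        ,  1.        ]])}
top {'mtx': array([[471.50904652,   0.        , 321.52452254],
       [  0.        , 471.50904652, 188.97198841],
       [  0.        ,   0.        ,   1.        ]]), 'extrinsics': array([[-0.01152165, -0.99962992, -0.02464295,  0.02697565],
       [ 0.98904864, -0.0150192 ,  0.14682377, -0.60999377],
       [-0.14713955, -0.02268142,  0.98885565, -1.32884333],
       [ 0.        ,  0.        ,  0.        ,  1.        ]])}
```

View pics/scene0.png

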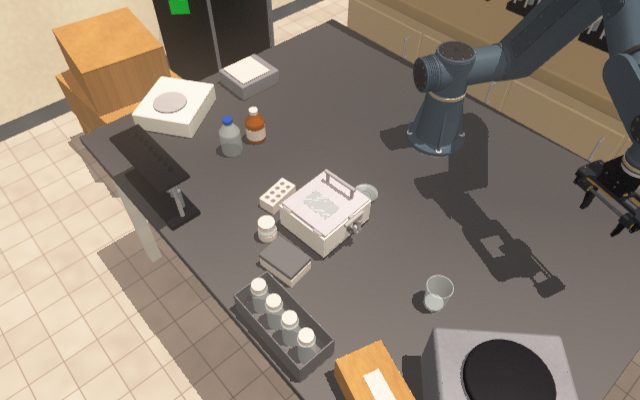

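View pics/top0.png

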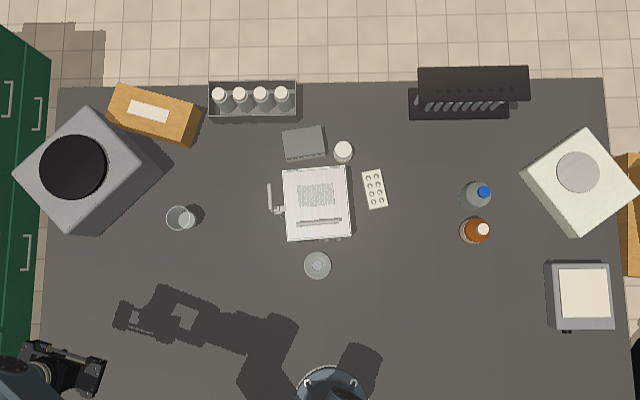

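The top view shows the station at about (317,203), the clamp bar at (269,197), the lid bar at (319,221), the dish at (317,265) and the beaker at (180,217). I'll zoom in on both views.

```bash
python3 - <<'E'
import cv2
a=cv2.imread("pics/top0.png")[130:290,240:400]; b=cv2.imread("pics/scene0.png")[160:280,250:400]
cv2.imwrite("pics/topz.png",cv2.resize(a,(560,560),interpolation=cv2.INTER_CUBIC))
cv2.imwrite("pics/scenez.png",cv2.resize(b,(750,600),interpolation=cv2.INTER_CUBIC))
E
```

```text
(no output)
```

View pics/topz.png

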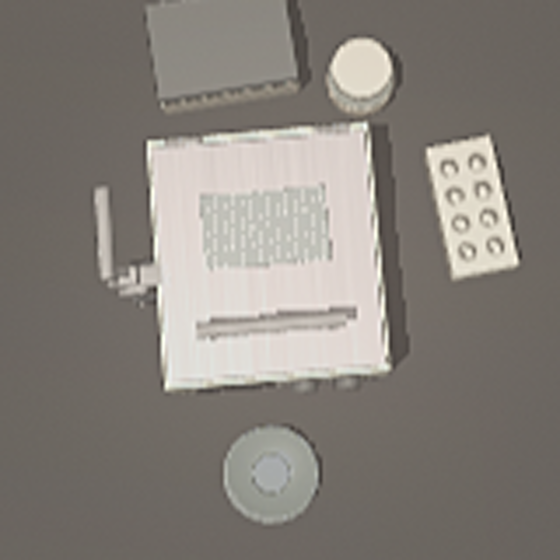

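View pics/scenez.png

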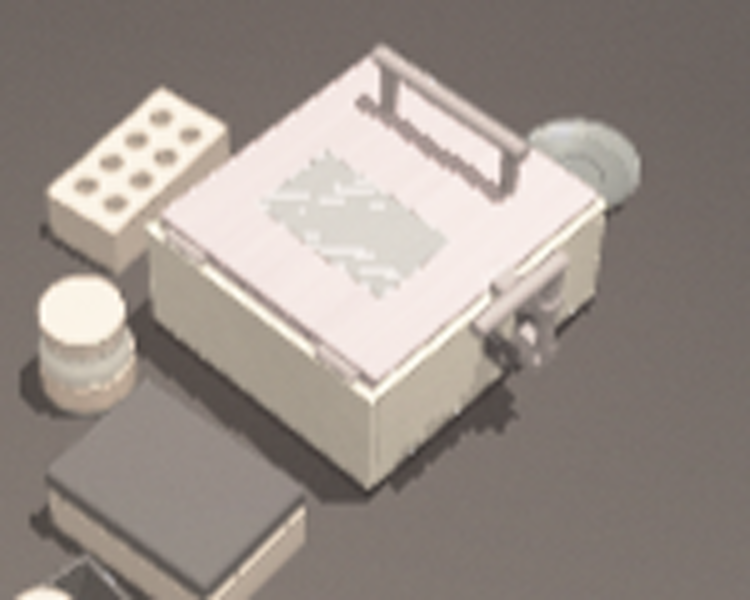

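The zoomed top view shows the lid bar from (197,323) to (357,313) and the clamp bar from (101,187) to (106,278). In the zoomed scene view the lid bar runs from (378,47) to (525,153), and the clamp bar from (562,260) to (480,326). Next I triangulate these ends and check the yaw from the lid edges.

```bash
cat > h.py <<'E'
import numpy as np,cv2
from rig import robot
M={n:robot.camera_model(n) for n in("scene","top")}
def cvE(n):
    return np.diag([1,-1,-1.])@M[n]["extrinsics"][:3]
def ray(n,p):
    E=cvE(n);R,t=E[:,:3],E[:,3]
    d=R.T@np.linalg.inv(M[n]["mtx"])@np.array([p[0],p[1],1.]); return -R.T@t,d
def plane(n,p,z):
    c,d=ray(n,p); return c+d*(z-c[2])/d[2]
def at(n,p,dep):
    c,d=ray(n,p); return c+d*dep
def tri(ps,pt):
    c1,d1=ray("scene",ps);c2,d2=ray("top",pt)
    s=np.linalg.lstsq(np.stack([d1,-d2],1),c2-c1,rcond=None)[0]
    a,b=c1+d1*s[0],c2+d2*s[1]; return (a+b)/2,np.linalg.norm(a-b)
def proj(n,X):
    E=cvE(n);p=M[n]["mtx"]@(E[:,:3]@np.asarray(X)+E[:,3]); return p[:2]/p[2]
E
python3 - <<'E'
from h import *
T=lambda x,y:(240+(x+.5)/3.5-.5,130+(y+.5)/3.5-.5)
S=lambda x,y:(250+(x+.5)/5-.5,160+(y+.5)/5-.5)
P=lambda *a:print(*[np.round(x,4) for x in a])
print("lidbar");P(*tri(S(380,48),T(355,313)));P(*tri(S(523,154),T(199,325)))
print("clamp");P(*tri(S(562,260),T(106,275)));P(*tri(S(482,326),T(101,189)))
print("lid corners z=.108 top")
for c in[(150,143),(367,124),(387,372),(167,387)]:P(plane("top",T(*c),.105))
d=np.load("pics/top0d.npy"); ds=np.load("pics/scene0d.npy")
for c in[(260,290),(180,200),(350,200),(270,322),(280,318)]:
    u,v=np.round(T(*c)).astype(int);P(at("top",(u,v),d[v,u]))
print("things")
for n,c,z in[("jar",(361,67),.07),("dish",(271,474),.014),("rack",(472,207),.04),("tip",(222,52),.055)]:P(n,plane("top",T(*c),z)) if 0 else print(n,np.round(plane("top",T(*c),z),3))
print("beaker",plane("top",(181,217),.04).round(3))
# refined: mask lid white in top
im=cv2.imread("pics/top0.png"); hsv=cv2.cvtColor(im,cv2.COLOR_BGR2HSV)
m=((im.min(2)>175)).astype(np.uint8); m=cv2.morphologyEx(m,cv2.MORPH_CLOSE,np.ones((9,9)))
for c in cv2.findContours(m,cv2.RETR_EXTERNAL,cv2.CHAIN_APPROX_NONE)[0]:
    r=cv2.minAreaRect(c)
    if 3000<cv2.contourArea(c)<9000 and 270<r[0][0]<360:
        print(r);b=cv2.boxPoints(r)
        for p in b:P(plane("top",p,.108))
E
```

```text
lidbar
[ 0.5104 -0.0319  0.1505] 0.0075
[0.5049 0.0848 0.1498] 0.0017
clamp
[0.5444 0.1552 0.1517] 0.0002
[0.6102 0.1597 0.1543] 0.0018
lid corners z=.108 top
[0.6555 0.1265 0.105 ]
[ 0.6682 -0.0478  0.105 ]
[ 0.4701 -0.0597  0.105 ]
[0.4605 0.113  0.105 ]
[0.5368 0.0388 0.11  ]
[0.6077 0.1023 0.1089]
[ 0.6051 -0.034   0.112 ]
[0.5058 0.0294 0.1524]
[0.5109 0.0214 0.1537]
things
jar [ 0.723 -0.045  0.07 ]
dish [0.391 0.035 0.014]
rack [ 0.609 -0.136  0.04 ]
tip [0.742 0.071 0.055]
beaker [0.535 0.431 0.04 ]
((310.57305908203125, 191.09515380859375), (95.92040252685547, 86.40818786621094), 86.18592071533203)
[0.7259 0.1779 0.108 ]
[ 0.7382 -0.0659  0.108 ]
[ 0.4693 -0.0778  0.108 ]
[0.4566 0.1586 0.108 ]
```

```bash
cat >> h.py <<'E'
from scipy.spatial.transform import Rotation as Rn
def move(dw,q=None):
    "world shift (m) -> tool cm"
    q=robot.get_obs()["tool_rot"] if q is None else q
    return (Rn.from_quat(q).inv().apply(dw)*100).round(2)
def yang():
    y=Rn.from_quat(robot.get_obs()["tool_rot"]).as_matrix()[:,1]; return np.arctan2(y[1],y[0])
E
python3 - <<'E'
from h import *
print(move(np.array([.582,.157,.223])-[.174,.6,.223]),yang(), 1.634-yang())
E
```

```text
[-5.151e+01 -3.121e+01  4.000e-02] 1.2890046925467682 0.3449953074532317
```

Call:
{"method": "arm_command", "body": {"targets": [[-5,-3,0,-0.1,8.7],[-10,-6,0,-0.2,7],[-15.2,-9.2,0,-0.3,6],[-20.4,-12.4,0,-0.345,6],[-25.6,-15.6,0,-0.345,6]], "newtons": 15}}

```text
time: 0.72
position: [0.3772, 0.3777, 0.2223]
tool_rot: [-0.032, 0.999, -0.0, -0.0]
ft_force: [0.8, 0.6, 0.4]
grip_width: 0.0613
```

```bash
python3 - <<'E'
from h import *
o=robot.get_obs();print(o["time"],o["position"],o["q"],yang())
print(move(np.array([.582,.157,.223])-o["position"]))
E
```

```text
0.725 [0.3772027  0.37766971 0.22230829] [ 5.76527203e-01  4.05557235e-01  1.66112912e+00  1.61072853e-05
  1.07525338e+00 -1.05794903e+00] 1.634468590995217
[-19.03 -23.33  -0.07]
```

Call:
{"method": "arm_command", "body": {"targets": [[-4,-5,0,0,6],[-8,-9.5,0,0,6],[-12,-14,0,0,6],[-16,-19,0,0,6],[-19,-23.3,0,0,6]]}}

```text
time: 1.35
position: [0.582, 0.1568, 0.2221]
tool_rot: [-0.031, 1.0, 0.0, -0.0]
ft_force: [0.9, 0.6, 1.2]
grip_width: 0.0599
```

```bash
python3 - <<'E'
from h import *
o=robot.get_obs();print(o["time"],o["position"],o["q"],yang(),o["ft_force"])
for n,(x,y) in(("scene",(270,80)),("top",(220,100))):
    im,d=robot.camera(n)
    cv2.imwrite(f"pics/{n}1.png",cv2.resize(im[y:y+190,x:x+190,::-1],(570,570),interpolation=cv2.INTER_CUBIC))
E
```

```text
1.35 [0.58197572 0.15682564 0.22213185] [ 7.79614261e-02  4.97849208e-01  1.49078475e+00  8.44633410e-05
  1.15319161e+00 -1.55525451e+00] 1.633181663568482 [0.89030697 0.57712087 1.20575146]
```

View pics/scene1.png

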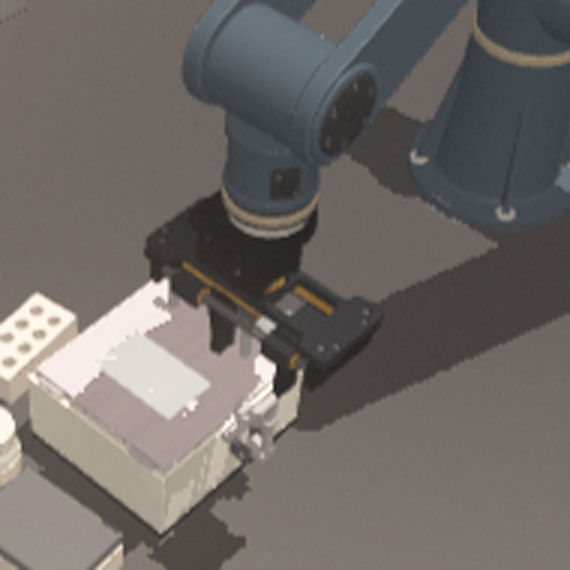

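View pics/top1.png

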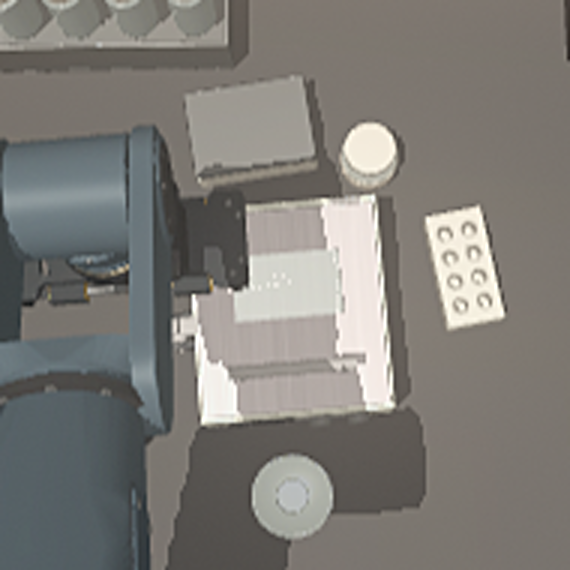

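The fingers hang either side of the clamp bar: tips at (222,345) and (285,385) in the scene crop, bar below at about (276,396) to (229,436). Nothing else has moved. Now I descend and grip lightly.

Call:
{"method": "arm_command", "body": {"targets": [[0,0,2.5,0,4],[0,0,5,0,4],[0,0,7,0,4],[0,0,8.5,0,4],[0,0,8.9,0,4]], "newtons": 10}}

```text
time: 2.08
position: [0.5796, 0.1591, 0.1324]
tool_rot: [-0.032, 0.999, -0.0, -0.001]
ft_force: [0.2, -0.7, -0.1]
grip_width: 0.0401
```

Call:
{"method": "arm_command", "body": {"targets": [[0,0,0,0,2],[0,0,0,0,0.5],[0,0,0,0,0.5],[0,0,0,0,0.5],[0,0,0,0,0.5]], "newtons": 10}}

```text
time: 2.7
position: [0.581, 0.1585, 0.134]
tool_rot: [-0.032, 0.999, -0.0, 0.0]
ft_force: [-1.2, -0.6, 1.1]
grip_width: 0.0112
```

Gripped: the opening is 11.2 mm on the 12 mm bar. Now I swing it along the arc.

Call:
{"method": "arm_command", "body": {"targets": [[0,0.7,0.18,0,0.5],[0,1.6,0.5,0,0.5],[0,2.4,0.9,0,0.5],[0,3.1,1.4,0,0.5],[0,3.1,1.4,0,0.5]]}}

```text
time: 3.32
position: [0.5788, 0.1911, 0.1189]
tool_rot: [-0.032, 0.999, 0.001, 0.0]
ft_force: [2.1, 1.6, -0.5]
grip_width: 0.0114
```

Forces are low. I continue.

Call:
{"method": "arm_command", "body": {"targets": [[0,0.7,0.55,0,0.5],[0,1.3,1.1,0,0.5],[0,1.9,1.8,0,0.5],[0,2.35,2.5,0,0.5],[0,2.35,2.5,0,0.5]]}}

```text
time: 3.95
position: [0.5771, 0.2138, 0.0936]
tool_rot: [-0.032, 0.999, 0.0, -0.0]
ft_force: [2.7, 0.9, -2.2]
grip_width: 0.0115
```

Call:
{"method": "arm_command", "body": {"targets": [[0,0.35,0.6,0,0.5],[0,0.6,1.2,0,0.5],[0,0.9,2,0,0.5],[0,1.1,2.8,0,0.5],[0,1.1,3,0,0.5]]}}

```text
time: 4.58
position: [0.5766, 0.2241, 0.0651]
tool_rot: [-0.032, 0.999, -0.0, -0.0]
ft_force: [-1.9, -2.5, 13.8]
grip_width: 0.011
```

The 13.8 N upward force means the lever is at its stop. I release and lift straight up.

Call:
{"method": "arm_command", "body": {"targets": [[0,0,-0.3,0,2],[0,0,-0.3,0,4.5],[0,0,-0.3,0,4.5],[0,0,-3,0,4.5],[0,0,-6,0,4.5]]}}

```text
time: 5.2
position: [0.5756, 0.2241, 0.1241]
tool_rot: [-0.032, 1.0, -0.0, -0.001]
ft_force: [0.7, -0.0, 0.8]
grip_width: 0.0433
```

Call:
{"method": "arm_command", "body": {"targets": [[0,0,-5,0,4.5],[0,0,-10,0,4.5],[0,0,-14,0,4.5],[0,0,-14,0.17,4.5],[0,0,-14,0.34,4.5]]}}

```text
time: 5.82
position: [0.5763, 0.2243, 0.2651]
tool_rot: [0.141, 0.99, 0.0, 0.0]
ft_force: [-0.2, 0.4, 0.6]
grip_width: 0.0449
```

```bash
python3 - <<'E'
from h import *
o=robot.get_obs();print(o["time"],o["position"],o["q"],yang(),o["ft_force"])
for n,(x,y) in(("scene",(270,110)),("top",(220,100))):
    im,d=robot.camera(n); cv2.imwrite(f"pics/{n}2f.png",im[:,:,::-1])
    cv2.imwrite(f"pics/{n}2.png",cv2.resize(im[y:y+190,x:x+190,::-1],(570,570),interpolation=cv2.INTER_CUBIC))
E
```

```text
5.825 [0.57634222 0.22430287 0.26507522] [ 1.90559303e-01  4.74955367e-01  1.40119525e+00  2.70377723e-04
  1.26470709e+00 -1.09798303e+00] 1.2884611088212918 [-0.15204473  0.41539268  0.59603468]
```

View pics/scene2.png

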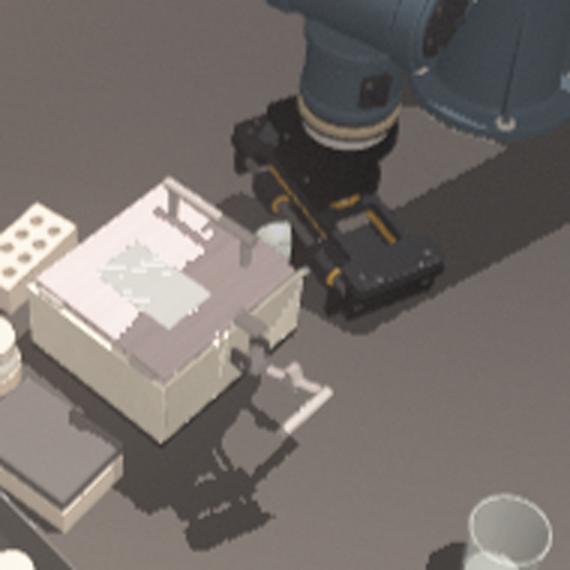

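View pics/top2.png

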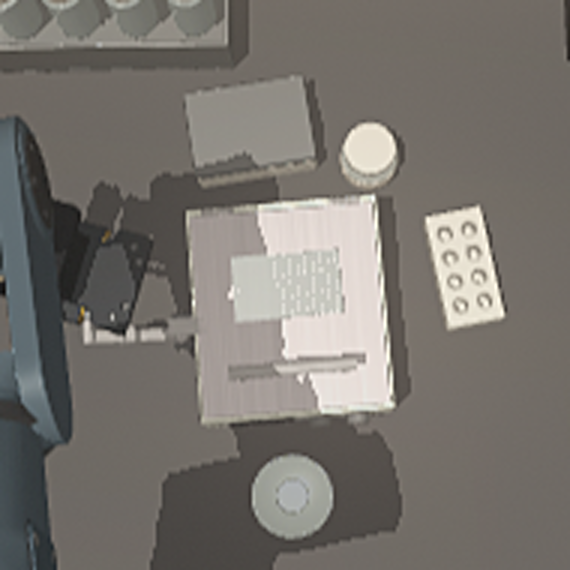

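The lever lies open (its bar at (290,410)–(330,390) in the scene crop) and the lid is shut. The bystanders are unmoved. Now I refine the lid bar position from the depth images in both views.

```bash
python3 - <<'E'
from h import *
for n in("top","scene"):
    d=np.load(f"pics/{n}0d.npy")
    v,u=np.mgrid[0:400,0:640]
    E=cvE(n);R,t=E[:,:3],E[:,3]
    X=(np.stack([u,v,np.ones_like(u)],-1)@np.linalg.inv(M[n]["mtx"]).T)*d[...,None]
    X=(X-t)@R
    m=(X[...,2]>.138)&(X[...,2]<.17)&(abs(X[...,0]-.508)<.03)&(X[...,1]>-.05)&(X[...,1]<.11)
    p=X[m]; print(n,len(p),p.mean(0).round(4),p.min(0).round(3),p.max(0).round(3))
    print(np.polyfit(p[:,1],p[:,0],1), np.median(p,0).round(4))
    print("mid ends",np.percentile(p[:,1],[2,98]).mean())
o=robot.get_obs();print(o["position"],yang())
q=o["tool_rot"]
print(move(np.array([.507,.027,.235])-o["position"],q), "spin",-(.063-yang()))
E
```

```text
top 191 [0.5064 0.0291 0.1523] [ 0.498 -0.027  0.142] [0.517 0.086 0.161]
[-0.07190485  0.50846913] [0.506  0.0294 0.1522]
mid ends 0.028487943474673462
scene 161 [0.5088 0.0319 0.1497] [ 0.497 -0.029  0.139] [0.519 0.086 0.158]
[-0.07747371  0.51125691] [0.5086 0.0327 0.1505]
mid ends 0.029702240736647754
[0.57604233 0.22423161 0.26428892] 1.294260881184605
[  1.25 -20.86   2.93] spin 1.231260881184605
```

```bash
python3 - <<'E'
from h import *
o=robot.get_obs()
print(move(np.array([.507,.029,.235])-o["position"]),yang()-.068)
E
```

```text
[  1.31 -20.67   2.93] 1.226260881184605
```

Call:
{"method": "arm_command", "body": {"targets": [[0.3,-4,0,0.18,4.5],[0.6,-8,0,0.36,4.5],[0.9,-12,1,0.54,4.5],[1.1,-16,2,0.72,4.5],[1.3,-20.7,2.9,0.9,4.5]]}}

```text
time: 6.55
position: [0.5068, 0.0277, 0.235]
tool_rot: [0.556, 0.831, -0.0, -0.0]
ft_force: [1.4, 0.3, 0.0]
grip_width: 0.045
```

Call:
{"method": "arm_command", "body": {"targets": [[0,0,0,0.17,4.5],[0,0,0,0.326,4.5],[0,0,0,0.326,4.5]]}}

```text
time: 6.92
position: [0.5072, 0.0285, 0.2353]
tool_rot: [0.681, 0.732, -0.0, -0.0]
ft_force: [-0.4, 0.7, -0.9]
grip_width: 0.0453
```

```bash
python3 - <<'E'
from h import *
o=robot.get_obs();print(o["time"],o["position"],o["q"],yang(),o["ft_force"])
print(move(np.array([.507,.029,.130])-o["position"]),yang()-.068)
im,d=robot.camera("scene"); x,y=270,80
cv2.imwrite(f"pics/scene3.png",cv2.resize(im[y:y+190,x:x+190,::-1],(570,570),interpolation=cv2.INTER_CUBIC))
E
```

```text
6.925 [0.50719922 0.0284503  0.23527809] [-1.64295857e-01  3.54233996e-01  1.70633690e+00  8.72256131e-05
  1.08174353e+00 -2.36068500e-01] 0.07173172091006619 [-0.44121398  0.6964535  -0.87681107]
[ 5.000e-02 -1.000e-02  1.053e+01] 0.003731720910066183
```

View pics/scene3.png

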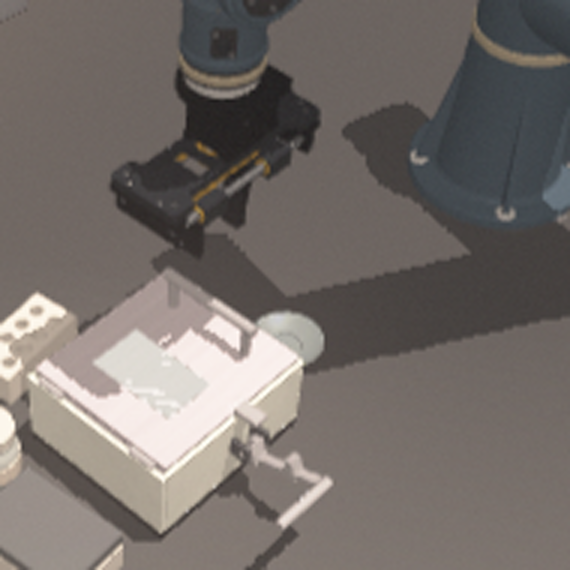

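The gripper is centred above the bar, which runs from (170,275) to (255,330), with the jaws across it. I descend and grip.

Call:
{"method": "arm_command", "body": {"targets": [[0,0,3,0,4.5],[0,0,6,0,4.5],[0,0,8.5,0,4.5],[0,0,10,0,4.5],[0,0,10.5,0,4.5]]}}

```text
time: 7.6
position: [0.5072, 0.0288, 0.1298]
tool_rot: [0.682, 0.731, -0.0, -0.001]
ft_force: [-0.4, 0.4, -0.5]
grip_width: 0.0451
```

Call:
{"method": "arm_command", "body": {"targets": [[0,0,0,0,2],[0,0,0,0,0.5],[0,0,0,0,0.5],[0,0,0,0,0.5],[0,0,0,0,0.5]], "newtons": 30}}

```text
time: 8.22
position: [0.5051, 0.0285, 0.1307]
tool_rot: [0.682, 0.731, -0.002, -0.002]
ft_force: [-5.1, -1.8, 4.9]
grip_width: 0.011
```

The lid bar is gripped at 11.0 mm. Now I raise it along its arc.

Call:
{"method": "arm_command", "body": {"targets": [[0,0.25,-0.7,0,0.5],[0,0.54,-1.47,0,0.5],[0,0.87,-2.2,0,0.5],[0,1.22,-2.89,0,0.5],[0,1.22,-2.89,0,0.5]]}}

```text
time: 8.85
position: [0.5165, 0.0293, 0.1591]
tool_rot: [0.682, 0.731, -0.003, -0.003]
ft_force: [-6.1, -2.5, -3.0]
grip_width: 0.0112
```

Call:
{"method": "arm_command", "body": {"targets": [[0,0.4,-0.67,0,0.5],[0,0.82,-1.34,0,0.5],[0,1.3,-1.96,0,0.5],[0,1.77,-2.58,0,0.5],[0,2.3,-3.15,0,0.5]]}}

```text
time: 9.48
position: [0.5371, 0.0309, 0.1902]
tool_rot: [0.682, 0.731, -0.005, -0.005]
ft_force: [-10.9, -3.1, 1.9]
grip_width: 0.0107
```

Call:
{"method": "arm_command", "body": {"targets": [[0,0.55,-0.58,0,0.5],[0,1.1,-1.1,0,0.5],[0,1.73,-1.62,0,0.5],[0,2.35,-2.07,0,0.5],[0,3,-2.53,0,0.5]]}}

```text
time: 10.1
position: [0.566, 0.0329, 0.2171]
tool_rot: [0.682, 0.731, -0.005, -0.005]
ft_force: [-14.0, -2.5, 11.9]
grip_width: 0.0107
```

Call:
{"method": "arm_command", "body": {"targets": [[0,0.4,-0.3,0,0.5],[0,0.85,-0.65,0,0.5],[0,0.85,-0.65,0,0.5],[0,0.85,-0.65,0,0.5]]}}

```text
time: 10.6
position: [0.578, 0.0336, 0.2244]
tool_rot: [0.682, 0.731, -0.002, -0.002]
ft_force: [-9.6, -1.4, 9.7]
grip_width: 0.011
```

```bash
python3 - <<'E'
from h import *
o=robot.get_obs();print(o["time"],o["position"],o["q"],yang(),o["ft_force"])
for n,(x,y) in(("scene",(270,80)),("top",(220,100))):
    im,d=robot.camera(n);np.save(f"pics/{n}4d.npy",d); cv2.imwrite(f"pics/{n}4f.png",im[:,:,::-1])
    cv2.imwrite(f"pics/{n}4.png",cv2.resize(im[y:y+190,x:x+190,::-1],(570,570),interpolation=cv2.INTER_CUBIC))
E
```

```text
10.6 [0.57800424 0.03361923 0.22438819] [-1.34123029e-01  4.65713171e-01  1.54397750e+00 -1.41100050e-03
  1.13785975e+00 -2.02257832e-01] 0.06873042163712986 [-9.58798198 -1.36795153  9.72018006]
```

View pics/scene4.png

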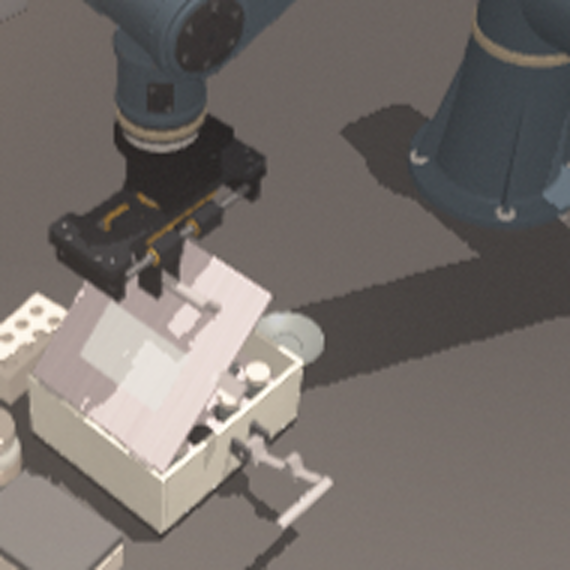

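View pics/top4.png

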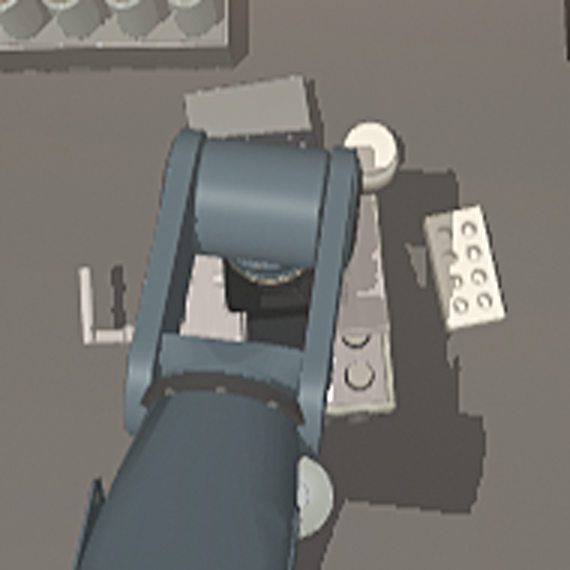

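The lid stands raised in the fingers, with its far-left corner at (270,295) and its hinge edge from (35,375) to (165,465) in the scene crop. The clamp is still open at (290,520)–(330,480). I measure the lid angle from a plane fit to the depth.

```bash
cat > ang.py <<'E'
import sys
from h import *
def lidang(d,dbg=True):
    n="scene";v,u=np.mgrid[0:400,0:640]
    E=cvE(n);R,t=E[:,:3],E[:,3]
    X=((np.stack([u,v,np.ones_like(u)],-1)@np.linalg.inv(M[n]["mtx"]).T)*d[...,None]-t)@R
    poly=(np.array([(75,390),(160,450),(258,300),(215,275),(200,330),(120,310)])/3+[270,80]).astype(int)
    m=np.zeros((400,640),np.uint8);cv2.fillPoly(m,[poly],1)
    p=X[(m>0)&(d>0)]
    for _ in range(6):
        c=np.median(p,0) if _==0 else p.mean(0)
        nn=np.linalg.svd(p-c)[2][2]; r=abs((p-c)@nn); k=r<max(2*np.median(r),.002)
        if k.all():break
        p=p[k]
    nn*=np.sign(nn[2]); print(len(p),"normal",nn.round(3),"angle",np.arccos(nn[2]).round(4),"res",np.median(r).round(4))
if __name__=="__main__": lidang(np.load("pics/scene4d.npy"))
E
python3 ang.py; python3 - <<'E'
from h import *
from scipy.optimize import brentq
o=robot.get_obs();print(o["position"],o["ft_force"],np.abs(o["joint_velocities"]).max())
E
```

```text
1005 normal [0.687 0.051 0.725] angle 0.7597 res 0.001
[0.57796474 0.03364481 0.22437044] [-9.64721499 -2.0502817   9.97091349] 0.0013076755325846688
```

The plane fit gives 0.76 rad, and the grip's travel along the arc gives 0.755 to 0.80 rad. Both are well inside the band. I hold for a moment to check that it stays still.

Call:
{"method": "arm_command", "body": {"targets": [[0,0,0,0,0.5],[0,0,0,0,0.5],[0,0,0,0,0.5],[0,0,0,0,0.5],[0,0,0,0,0.5]]}}

```text
time: 11.32
position: [0.578, 0.0336, 0.2244]
tool_rot: [0.682, 0.731, -0.002, -0.002]
ft_force: [-10.4, -0.9, 9.9]
grip_width: 0.0112
```

```bash
python3 - <<'E'
from h import *
from ang import lidang
for i in range(2): lidang(robot.camera("scene")[1])
# clamp grip via scene depth: bar mid pixel
im,d=robot.camera("scene")
u,v=round(270+310/3),round(80+500/3)
w=d[v-2:v+3,u-2:u+3]; j=np.unravel_index(np.where(w>0,w,9).argmin(),w.shape)
print("clamp bar",at("scene",(u-2+j[1],v-2+j[0]),w[j]).round(3))
o=robot.get_obs();print(o["time"],o["position"],o["ft_force"],o["grip_width"])
E
```

```text
975 normal [0.686 0.052 0.726] angle 0.7587 res 0.0009
965 normal [0.685 0.048 0.727] angle 0.7575 res 0.0009
clamp bar [0.574 0.225 0.093]
11.475 [0.57794316 0.0336046  0.22436331] [-9.60816866 -1.82660867  9.7383606 ] 0.010654626114813746
```

```bash
python3 -c "
from rig import robot
print(robot.hand_in())"
```

```text
the job is handed in; nothing more can be done
None
```

The clamp lever is open, and the gripper is holding the lid at about 43.5 degrees. I handed the job in at about 11.5 s of the 42 s allowed; the hand-in reports no verdict.

- **Clamp:** I swung the lever by its bar along its arc until it met its stop, with about 14 N upward on the tool, then let go. In the last picture its bar was still down. The depth reading put the bar's surface 93 mm above the bench and about 68 mm out from where it started, which is roughly 1.15 to 1.2 rad.
- **Lid:** I gripped the bar at 30 N and raised it. The last checks by plane fit on the depth image gave 0.758 to 0.760 rad, inside the 0.665 to 0.905 band. Over 0.8 s the angle and the gripper stayed still.
- **Disagreement:** the gripper's own travel along the arc gave 0.755 rad from its forward movement and 0.80 rad from its rise. Both are also inside the band.
- **Force while holding:** a steady 14 N or so remains on the wrist from small errors in the arc I followed, well below the limits.
- **Other things on the bench:** I saw none displaced in the pictures, though the arm partly hid the dish and the area behind the station in the last top view.

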